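Pump the bench clamp shut on the pine block and keep the pressure on

TASK

Clamp the pine block in the bench clamp by pumping the clamp's T-handled lever: swing it towards the block and let it come back, stroke after stroke, until the jaw has pushed the block flat against the fixed stop, the stop's spring plunger is pressed fully in, and the rubber-faced sprung nose of the jaw is pressed about half way in; never squeeze the nose to its bottom. Use the lever only, do not touch the block, the sliding jaw or its bar, and leave the other things on the bench alone. Finish while holding the lever, still keeping that pressure on the block.

Things in the scene. Friction and masses are not known exactly. Their poses are not given: they have to be found in the camera images.
- clamp: steel bench clamp bolted to the bench, base plate 112 x 420 x 12 mm. Origin: centre of its underside, on the bench; y = clamping direction, from lever to fixed stop; z up (the 'clamp frame'). Stop: 74 mm wide, face at y = 155 mm, 82 mm high. A toothed bar 18 mm wide runs along y at x = 0, top at z = 63 mm, under two arches at y = -178 and -43 mm, 74 mm high.
- lever (a joint): pump lever's angle, rad: 0 = rest, leaning 0.3 back from the block; 0.6 = full stroke, leaning 0.3 towards it. Pivot axis along clamp x at y = -100, z = 28 mm of the clamp frame. A spring returns it (2 to 3.5 N at the handle). Its pawl advances the jaw 40 to 60 mm per rad of forward swing, after some idle travel: 22 to 30 mm a stroke. 2.5 N at the jaw cost about 1 N at the handle.
- lever_handle: the lever's T-handle: black round bar, 22 mm diameter, 120 mm long along the clamp's x axis. Origin: its centre, 140 mm from the lever's pivot, about 162 mm above the bench at rest. Can be pinched from above or pushed; free space around it.
- jaw (a joint): advance of the sliding bar and jaw, m: 0 to 0.11, grows towards the stop. The bar drags with 3 to 4 N, so it keeps its place when the lever returns; but if the nose presses harder than that and the lever is let go, it slides back: only the held lever keeps the pressure.
- jaw_bar: sliding steel bar with the upright jaw (50 mm wide, 16 to 76 mm above the bench) at its front end. Origin: the clamp's origin when joint jaw is 0, and moves with the bar; the jaw's front face is at y = 0 of its frame, the bar's tail reaches back to y = -291 mm.
- nose (a joint): how far the sprung nose is pressed into the jaw, m: 0 = free, 0.014 = bottomed. Stiffness 2 N per mm, so half way (0.007) is a clamping force of about 14 N.
- nose_pad: the round rubber face of the sprung nose, 32 mm diameter, 6 mm thick, 42 mm above the bench. Origin: centre of its front face, which stands 20 mm ahead of the jaw's front face when free.
- plunger (a joint): how far the stop's spring plunger is pressed in, m: 0 = out, standing 7 mm proud of the stop's face; about 0.007 = flush, the block flat on the stop. Spring 1.5 N at 0 to 3.6 N at 0.007. The rod is 14 mm in diameter, 42 mm above the bench, and its rear end comes out behind the stop.
- block: the pine block to be clamped, 70 (x) x 50 (y, along the clamp) x 60 mm high, about 150 g, standing loose on the clamp's bed between the jaw and the fixed stop. Origin: centre of its underside.
- wrench: bystander: open-ended wrench 160 mm long lying beside the clamp, origin at its middle, underneath
- offcut: bystander: wooden offcut 45 x 60 x 35 mm beside the clamp, origin under its centre; not the one to clamp
- jar: bystander: jar 60 mm diameter, 75 mm high, beyond the clamp, origin under its centre
- collar: bystander: steel shaft collar, 48 mm outside, 26 mm inside, 20 mm high, this side of the clamp, origin under its centre
- screwdriver: bystander: screwdriver 190 mm long, near the robot, origin underneath
- mug: bystander: white mug 80 mm diameter, 90 mm high, near the robot, origin under its centre
Not all that is in view belongs to the job. Leave any red or turquoise look-alike of the block alone.

How it is judged:
On the way, in this order (a step that is already met when the one before it is completed fails the run):
1. the jaw's nose meets the block (contact force between nose_pad and block above 0.3 N), for 0.03 s.
2. the block has pressed the stop's plunger fully in (value of joint plunger above 0.006 m), for 0.1 s.
At the end, for the whole second after the job is handed in: the fingers bear on the T-handle (over 1.5 N), lever off its rest; the block is upright and square on the bed, flat on the stop and still; the plunger is in by more than 6 of its 7 mm; the nose is in by 4.5 to 10.5 of its 14 mm and bears on the block (value of joint plunger above 0.006 m and value of joint nose between 0.0045 and 0.0105 m and contact force between nose_pad and block above 6 N and contact force between the fingers and lever_handle above 1.5 N and value of joint lever above 0.03 rad and angle between block's own z axis and vertical below 0.08 rad and angle between the y axis of block and the y axis of clamp, either way round below 0.08 rad and linear speed of block below 0.01 m/s); the arm keeps its last pose, push and grip.
It fails at once if the nose is squeezed to its bottom (over 13 mm) (value of joint nose above 0.013 m).
It fails at once if the robot touches the block, or the sliding jaw or bar (contact force between any of the fingers, the arm and block above 1 N or contact force between any of the fingers, the arm and jaw_bar above 1 N).
It fails at once if a bystander is moved by more than 30 mm (distance of any of wrench, offcut, jar, collar, screwdriver, mug from where it was at the start of the episode above 0.03 m).
It also fails if it takes over 54 s, if anything falls off the work surface, if the arm or the gripper's body presses on something with over 40 N, if the wrist force passes 120 N, or if a joint passes its speed limit or range.

ROBOT

A 6-joint arm with a two-finger parallel gripper is mounted at the origin on the work surface. World frame = base frame: x ahead of the robot, y to its left, z up, the work surface at z = 0. Lengths are in m, angles in rad, forces in N, time in s.
With the tool pointing down it reaches from about 0.275 to 0.825 m from the base axis. Payload 5.2 kg.
Tool frame: the origin (TCP) lies midway between the tips of the shut fingers; the grasp point (between the pads) lies 19 mm behind it; z points along the fingers, y is the direction in which the jaws open and shut (so a half turn about z gives the same grasp; the last joint's range is limited). The gripper opens to 93 mm and grips with 3 to 60 N. Pads are 15 mm wide; open, the fingers measure 128 mm over their backs; the gripper's body (75 mm by 188 mm) begins 65 mm behind the grasp point.
Start: joints at [0.977, 0.259, 1.535, -0, 1.348, -0.203], TCP at [0.209, 0.509, 0.219] pointing down, gripper open.
Joint ranges: [-3.14, 3.14], [-0.91, 2.08], [0.19, 2.58], [-1.22, 4.36], [0.22, 2.71], [-3.12, 3.12]. Speed limits (rad/s): [2.57, 2.57, 3.14, 3.14, 3.14, 3.14].

INTERFACE

Orientations are given as a rotation vector (axis times angle).
In Python, from cell import r gives the robot as it stands. The module is installed in compiled form; this text tells all that it offers.
- The arm moves only by the tool arm_command, never from a script. Its argument "plan" is one flat list of numbers, 7 for each row, row after row: the turn, a rotation vector about the tool's x, y, z in rad, then the shift along the tool's x, y, z in mm, then the opening, from 0 (shut) to 1 (fully open). In form: [ax, ay, az, tx, ty, tz, fingers, ax, ay, az, tx, ty, tz, fingers, ...]. A call has exactly 8 rows; each row is the pose to reach, as a shift and turn from the pose commanded when the call began, along the tool's axes at that moment; what a row does not reach only later rows make up. A row lasts 1/8 s, in which the tool goes at most 62.5 mm and 10.7 degrees, less where a joint would pass 70% of its speed; a pose out of reach is approached as far as the arm can. A call with a gripper value outside its range is refused whole. The fingers move at their own pace and stop on an object; "force" is the grip in N (left out, the last holds). Time passes only in rows, so rows that repeat a pose let the fingers close, or fill a call up. It gives the time, the measured TCP pose, the force and the opening at its end, in the units of the state.
- r.observe(): the state, without advancing time (a new reading comes with each control period).
- r.read_camera(name): name is "scene" or "top"; returns the picture (480x640x3 uint8, red, green, blue); there is no depth.
- r.calibration(name): a dict with "mtx" (3x3 intrinsics, pixels), "world_from_camera" (4x4, takes a point from camera to world coordinates). Camera axes: x right, y down, z forward; pixel columns grow to the right and rows downward; lengths in m; the calibration is good to about 2 mm. A picture is of the moment at which its call begins. calibration takes no time and is no camera call.
- r.close_job(): hands the job in, once; it reports no verdict.
The state is a dict: "time_s": time; "qpos": joint angles; "dq": joint speeds; "tau": joint torques, N m; "eef_pos": TCP position; "eef_rot": TCP orientation; "contact_force": force on the tool from outside, world axes, zero at the start; "torque": the same for the moment, N m; "grip_width": finger opening in m.
Only numpy, scipy, OpenCV 4.12 (cv2) and the standard library are available. Lean on these libraries where they do the work, as an engineer would, in place of code of your own. Each camera call takes 0.05 s, during which the arm holds its last target.

## Working session

There is one attempt and no reset: what is moved stays moved. The work goes in short steps, Python scripts to look and compute and a tool call to move; the robot and the scene stay as the last step left them, time stands still between calls to the robot, and variables do not carry over. Pictures are saved under pics/ and viewed, and the job is handed in when it is done.

Besides the shell and the picture viewer there is one more tool, called after "Emit:" by a JSON object that holds its "name" and its "arguments", one argument or row to a line. arm_command: Moves the arm, as the interface text tells. Its arguments: {"type":"object","properties":{"plan":{"type":"array"},"force":{"type":"number"}},"required":["plan"]}

```bash
mkdir -p pics
python3 - <<'E'
from cell import r
import cv2
print(r.observe())
for n in("scene","top"):
    im=r.read_camera(n); cv2.imwrite(f"pics/{n}0.png",im[:,:,::-1]); print(r.calibration(n))
E
```

```text
{'time_s': 0.0, 'qpos': array([ 9.77237440e-01,  2.59330277e-01,  1.53606321e+00,  3.24893728e-06,
        1.34799303e+00, -2.02779630e-01]), 'dq': array([-4.66101847e-04, -9.40958269e-04,  3.16503685e-05, -1.34787681e-03,
        1.96543318e-04, -1.16717990e-03]), 'tau': array([-1.06479976e-03, -4.37322664e+01, -2.83998370e+01,  7.16964388e-02,
        4.13425604e-02, -1.67937692e-04]), 'eef_pos': array([0.20916028, 0.50809624, 0.21783253]), 'eef_rot': array([-6.09801629e-01, -3.08112830e+00,  2.59486488e-03]), 'contact_force': array([-0.19651192, -0.23544814,  0.25707322]), 'torque': array([ 0.00521181,  0.00927255, -0.00095509]), 'grip_width': 0.09318816759947343}
{'mtx': array([[588.43126766,   0.        , 317.23761165],
       [  0.        , 588.43126766, 240.44709325],
       [  0.        ,   0.        ,   1.        ]]), 'world_from_camera': array([[ 0.71155084,  0.54073205, -0.44866942,  1.11339758],
       [ 0.70253775, -0.55812071,  0.44152235, -0.54424819],
       [-0.01166641, -0.6293728 , -0.77701594,  1.21220194],
       [ 0.        ,  0.        ,  0.        ,  1.        ]])}
{'mtx': array([[470.87085951,   0.        , 325.60888898],
       [  0.        , 470.87085951, 239.09511451],
       [  0.        ,   0.        ,   1.        ]]), 'world_from_camera': array([[ 0.02613502, -0.99520177,  0.09428895,  0.35939042],
       [-0.99953586, -0.02749227, -0.01312418,  0.08504805],
       [ 0.01565342, -0.09390218, -0.99545836,  1.29741238],
       [ 0.        ,  0.        ,  0.        ,  1.        ]])}
```

View pics/scene0.png

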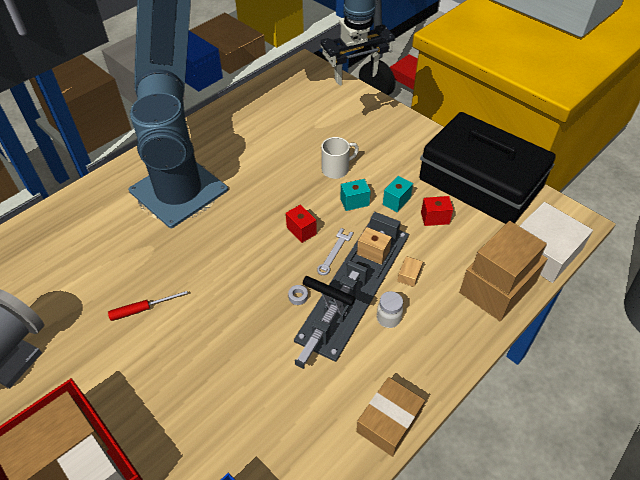

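View pics/top0.png

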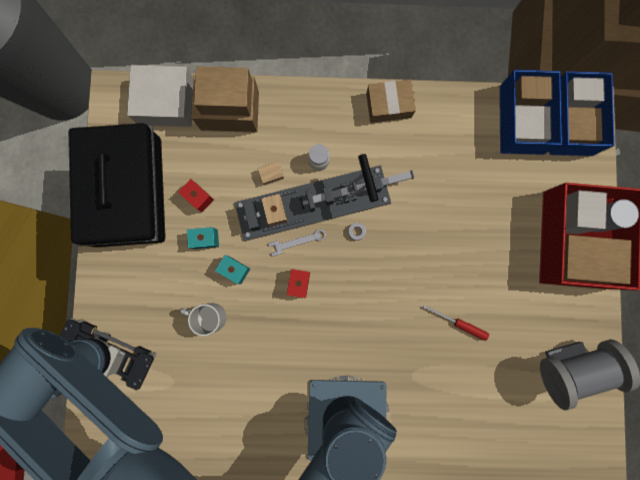

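The scene image shows the clamp with the pine block at about (375,243) and the black T-handle at about (330,290). In the top image the block is at (272,210) and the handle at (368,177). I'll take close crops of both.

Run:
```python
import cv2
a=cv2.imread("pics/scene0.png")[190:380,270:440]; cv2.imwrite("pics/cs.png",cv2.resize(a,None,fx=3.1,fy=3.1,interpolation=cv2.INTER_CUBIC))
a=cv2.imread("pics/top0.png")[130:255,220:420]; cv2.imwrite("pics/ct.png",cv2.resize(a,None,fx=4,fy=4,interpolation=cv2.INTER_CUBIC))
```

```text
(no output)
```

View pics/cs.png

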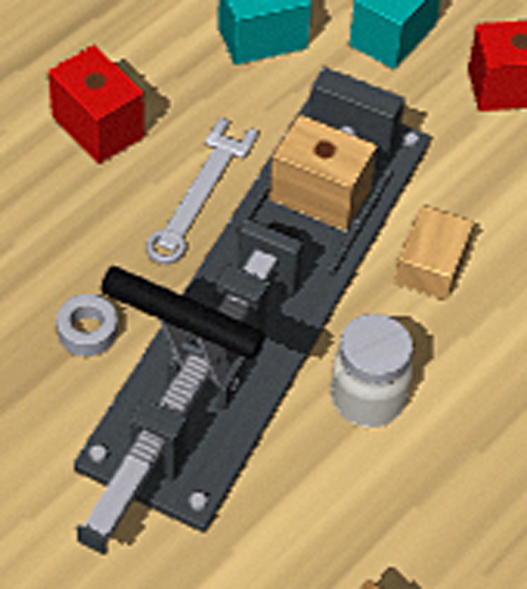

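View pics/ct.png

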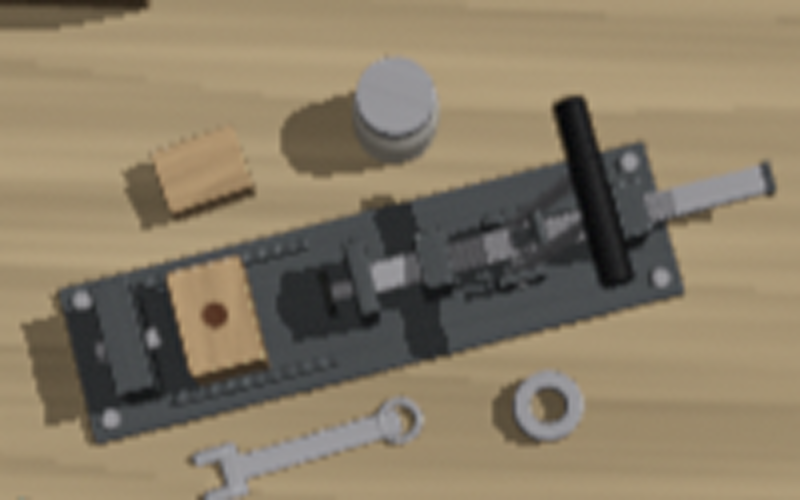

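```bash
cat > h.py <<'E'
import numpy as np
from cell import r
C={n:r.calibration(n) for n in("scene","top")}
def ray(n,p):
    M=C[n];T=M["world_from_camera"]
    d=T[:3,:3]@np.linalg.solve(M["mtx"],[p[0],p[1],1.]);return T[:3,3],d
def plane(n,p,z):
    o,d=ray(n,p);return o+d*(z-o[2])/d[2]
def tri(p,q):
    o1,d1=ray("scene",p);o2,d2=ray("top",q)
    s=np.linalg.lstsq(np.c_[d1,-d2],o2-o1,rcond=None)[0]
    a,b=o1+s[0]*d1,o2+s[1]*d2;return (a+b)/2,np.linalg.norm(a-b)
def proj(n,P):
    M=C[n];T=M["world_from_camera"];c=T[:3,:3].T@(np.asarray(P)-T[:3,3]);u=M["mtx"]@c;return u[:2]/u[2]
E
python3 - <<'E'
from h import *
np.set_printoptions(precision=4,suppress=True)
t=lambda x,y:(220+(x+.5)/4-.5,130+(y+.5)/4-.5)
s=lambda x,y:(270+(x+.5)/3.1-.5,190+(y+.5)/3.1-.5)
cs=[plane("top",t(*p),.012) for p in[(60,290),(98,442),(683,293),(645,142)]]
for c in cs:print(c)
print("sz",np.linalg.norm(cs[0]-cs[1]),np.linalg.norm(cs[1]-cs[2]))
for p in[(432,137),(208,530),(77,467)]:print("sc",plane("scene",s(*p),.012))
c=sum(cs)/4; y=(cs[0]+cs[1]-cs[2]-cs[3]);y/=np.linalg.norm(y);x=np.cross(y,[0,0,1])
print("origin",c,"y",y,np.arctan2(y[1],y[0]),"x",x)
def H(lev,X=0,L=.140):
    a=lev-.3; return c*[1,1,0]+X*x+y*(-.1+L*np.sin(a))+np.array([0,0,.028+L*np.cos(a)])
for q in(-.06,0,.06):print(q,H(0,q),proj("top",H(0,q)),proj("scene",H(0,q)))
A=tri(s(113,280),t(570,102));B=tri(s(253,342),t(617,278));print(A,B,(A[0]+B[0])/2,np.linalg.norm(A[0]-B[0]))
print("expected", t(570,102),t(617,278),s(113,280),s(253,342))
for n in(t(170,275),t(238,255),t(267,360),t(200,380)):
  w=plane("top",n,.072); print("block",(w-c)@x,(w-c)@y)
E
```

```text
[0.5765 0.3213 0.012 ]
[0.4722 0.2908 0.012 ]
[ 0.5868 -0.1085  0.012 ]
[ 0.6925 -0.0806  0.012 ]
sz 0.10868422329611697 0.4154145083690839
sc [0.5788 0.3225 0.012 ]
sc [ 0.6966 -0.0795  0.012 ]
sc [ 0.5911 -0.1099  0.012 ]
origin [0.582  0.1057 0.012 ] y [-0.2767  0.961   0.    ] 1.8511409234329192 x [ 0.961   0.2767 -0.    ]
-0.06 [ 0.5634 -0.0467  0.1617] [374.3729 201.1424] [303.6936 279.9289]
0 [ 0.6211 -0.0301  0.1617] [368.0114 177.769 ] [328.0214 290.7077]
0.06 [ 0.6788 -0.0135  0.1617] [361.7071 154.6056] [353.0734 301.8075]
(array([ 0.6301, -0.0427,  0.2385]), np.float64(0.0865213648898686)) (array([ 0.6146, -0.0185,  0.1033]), np.float64(0.09756463690052722)) [ 0.6223 -0.0306  0.1709] 0.13817081706112616
expected (362.125, 155.125) (373.875, 199.125) (306.11290322580646, 279.98387096774195) (351.2741935483871, 299.98387096774195)
block 0.03331256171708023 0.1286937070455782
block 0.03514891803174115 0.08221283475563321
block -0.03723464917375832 0.0807470618116241
block -0.03911106768834026 0.12636438659991672
```

Candidates:
- **Block:** the pine block in the clamp at top (272,210), the offcut at (270,173), the red pieces at (195,195) and (298,283), and the turquoise pieces at (202,238) and (232,269). I choose the one in the clamp.
- **Handle:** the black bar at top (368,177). The predicted end pixels match the observed ones within 2 px.

Next I'll work out the approach.

```bash
cat >> h.py <<'E'
from scipy.spatial.transform import Rotation as R
np.set_printoptions(precision=4,suppress=True)
O=np.array([.5833,.1062,0]);th=1.8511
Y=np.array([np.cos(th),np.sin(th),0]);X=np.array([np.sin(th),-np.cos(th),0]);Z=np.array([0,0,1.])
def H(lev,x=-.04,L=.140):
    a=lev-.3; return O+X*x+Y*(-.1+L*np.sin(a))+Z*(.028+L*np.cos(a))
def toclamp(p): p=np.asarray(p)-O; return np.array([p@X,p@Y,p[2]])
def rel(p0,R0,p1,R1): return (R0.inv()*R1).as_rotvec(), 1000*R0.inv().apply(np.asarray(p1)-p0)
E
python3 - <<'E'
from h import *
o=r.observe();R0=R.from_rotvec(o["eef_rot"]);print(R0.as_matrix())
ctr=(tri(np.array([306.1,280])*1,(373.9,199.1)),tri((351.3,300),(362.1,155.1)));print(ctr,[toclamp(c[0]) for c in ctr])
p0=np.array([.209,.509,.219])
for s in(1,-1):
  R1=R.from_matrix(np.c_[np.cross(s*Y,-Z),s*Y,-Z])
  print(s,rel(p0,R0,H(0)+Z*.061,R1))   # TCP 80mm above final 
print(H(0))
E
```

```text
[[-0.9246  0.3809 -0.0009]
 [ 0.3809  0.9246 -0.0014]
 [ 0.0003 -0.0016 -1.    ]]
((array([ 0.5683, -0.0448,  0.1643]), np.float64(0.0010219375943430781)), (array([ 0.6756, -0.0147,  0.1668]), np.float64(0.0016136243602887146))) [array([-0.0562, -0.141 ,  0.1643]), array([ 0.0552, -0.1417,  0.1668])]
1 (array([-0.0015, -0.0009, -0.6711]), array([-556.1115, -365.4312,   -3.3317]))
-1 (array([-0.0011,  0.0019,  2.4705]), array([-556.1115, -365.4312,   -3.3317]))
[ 0.584  -0.0407  0.1617]
```

Emit:
{"name": "arm_command", "arguments": {
  "plan": [0, 0, -0.08, -35, -23, 0, 1, 0, 0, -0.16, -80, -53, 0, 1, 0, 0, -0.25, -125, -82, 0, 1, 0, 0, -0.33, -170, -112, 0, 1, 0, 0, -0.41, -215, -141, 0, 1, 0, 0, -0.5, -260, -171, 0, 1, 0, 0, -0.58, -305, -200, 0, 1, 0, 0, -0.67, -350, -230, 0, 1],
  "force": 20
}}

```text
time_s: 1.1
eef_pos: [0.446, 0.161, 0.2185]
eef_rot: [0.441, -3.11, -0.0]
contact_force: [-0.2, 0.5, -0.4]
grip_width: 0.0927
```

Run:
```python
from h import *
o=r.observe();R0=R.from_rotvec(o["eef_rot"])
R1=R.from_matrix(np.c_[np.cross(Y,-Z),Y,-Z])
print(o["eef_pos"],o["qpos"],rel(o["eef_pos"],R0,H(0)+Z*.061,R1))
```

```text
[0.446  0.161  0.2185] [ 0.1104  0.1214  1.7073  0.0002  1.3132 -1.7424] (array([ 0.0002, -0.0003,  0.0017]), array([ -76.3602, -232.1194,   -4.3519]))
```

Emit:
{"name": "arm_command", "arguments": {
  "plan": [0, 0, 0, -14, -45, 0, 1, 0, 0, 0, -31, -95, 0, 1, 0, 0, 0, -48, -145, 0, 1, 0, 0, 0, -63, -190, 0, 1, 0, 0, 0, -73, -222, 0, 1, 0, 0, 0, -77, -233, 0, 1, 0, 0, 0, -77, -233, 0, 1, 0, 0, 0, -77, -233, 0, 1]
}}

```text
time_s: 2.1
eef_pos: [0.583, -0.0389, 0.2187]
eef_rot: [0.439, -3.11, -0.001]
contact_force: [-0.6, 0.2, -0.3]
grip_width: 0.0933
```

Run:
```python
from h import *
import cv2
o=r.observe();R0=R.from_rotvec(o["eef_rot"])
R1=R.from_matrix(np.c_[np.cross(Y,-Z),Y,-Z])
print(o["eef_pos"],o["contact_force"],rel(o["eef_pos"],R0,H(0)-Z*.019,R1), toclamp(o["eef_pos"]))
for n in("scene","top"):
    im=r.read_camera(n)[:,:,::-1]; cv2.imwrite(f"pics/{n}1.png",im)
a=cv2.imread("pics/scene1.png")[150:400,220:470];b=cv2.imread("pics/top1.png")[90:290,200:450]
cv2.imwrite("pics/c1.png",np.hstack([cv2.resize(a,(400,400)),cv2.resize(b,(400,400))]))
```

```text
[ 0.583  -0.0389  0.2187] [-0.5805  0.1817 -0.337 ] (array([ 0.0007, -0.0004, -0.    ]), array([-0.4827, -2.1161, 75.9124])) [-0.0404 -0.1393  0.2187]
```

View pics/c1.png

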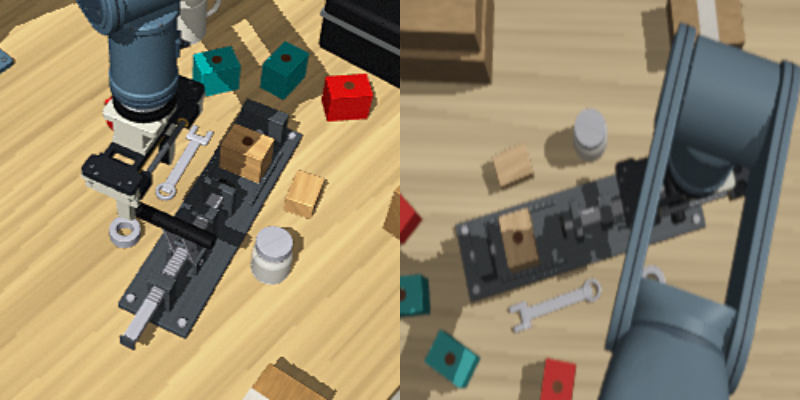

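The gripper is over the handle's robot-side end: in the left panel the near finger is at (130,205) and the bar runs from (140,210) to (213,240). I'll descend and close.

Emit:
{"name": "arm_command", "arguments": {
  "plan": [0, 0, 0, 0, -1, 15, 1, 0, 0, 0, 0, -2, 33, 1, 0, 0, 0, 0, -2, 50, 1, 0, 0, 0, 0, -2, 65, 1, 0, 0, 0, 0, -2, 74, 1, 0, 0, 0, 0, -2, 75, 1, 0, 0, 0, 0, -2, 75, 0.6, 0, 0, 0, 0, -2, 75, 0.3],
  "force": 20
}}

```text
time_s: 3.2
eef_pos: [0.5847, -0.0423, 0.1444]
eef_rot: [-0.437, 3.11, -0.001]
contact_force: [0.3, 0.3, 0.1]
grip_width: 0.0778
```

Emit:
{"name": "arm_command", "arguments": {
  "plan": [0, 0, 0, 0, 0, 0, 0.1, 0, 0, 0, 0, 0, 0, 0, 0, 0, 0, 0, 0, 0, 0, 0, 0, 0, 0, 0, 0, 0, 0, 0, 0, 0, 0, 0, 0, 0, 0, 0, 0, 0, 0, 0, 0, 0, 0, 0, 0, 0, 0, 0, 0, 0, 0, 0, 0, 0],
  "force": 20
}}

```text
time_s: 4.2
eef_pos: [0.5836, -0.04, 0.1435]
eef_rot: [0.437, -3.11, -0.005]
contact_force: [-1.0, 6.4, 1.8]
grip_width: 0.0213
```

Run:
```python
from h import *
import cv2
o=r.observe();R0=R.from_rotvec(o["eef_rot"]);f=o["contact_force"]
print(o["eef_pos"],o["grip_width"],"clampF",[f@X,f@Y,f[2]],o["tau"], toclamp(o["eef_pos"]))
im=r.read_camera("scene")[:,:,::-1]
cv2.imwrite("pics/c2.png",cv2.resize(im[150:400,220:470],(600,600)))
```

```text
[ 0.5836 -0.04    0.1435] 0.021288894342645016 clampF [np.float64(0.7562768486513041), np.float64(6.417742931737011), np.float64(1.8410785137481678)] [ -3.5857 -48.1395 -27.6067  -1.8994  -0.8821  -0.0294] [-0.0401 -0.1406  0.1435]
```

View pics/c2.png

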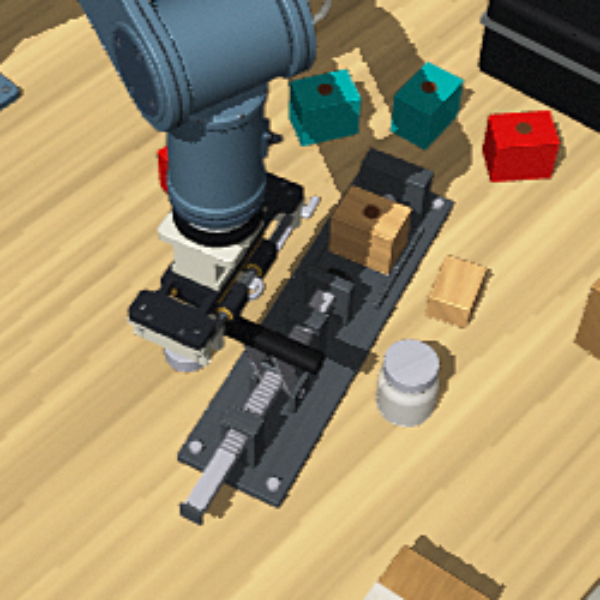

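Emit:
{"name": "arm_command", "arguments": {
  "plan": [0, 0, 0, 0, 11, -2.5, 0, 0, 0, 0, 0, 20, -4.5, 0, 0, 0, 0, 0, 30, -5.5, 0, 0, 0, 0, 0, 39.5, -6, 0, 0, 0, 0, 0, 49, -6, 0, 0, 0, 0, 0, 59, -5, 0, 0, 0, 0, 0, 69, -3.5, 0, 0, 0, 0, 0, 78, -1.5, 0]
}}

```text
time_s: 5.25
eef_pos: [0.5646, 0.0315, 0.1471]
eef_rot: [-0.437, 3.106, -0.007]
contact_force: [2.8, -7.4, 4.7]
grip_width: 0.0212
```

```bash
cat > st.py <<'E'
from h import *
import cv2,sys
o=r.observe();f=o["contact_force"];p=toclamp(o["eef_pos"])
print(o["time_s"],"tcp",p,"grip",o["grip_width"],"F",np.array([f@X,f@Y,f[2]]),"lev",.3+np.arcsin((p[1]+.1)/.14))
if len(sys.argv)>1:
    im=r.read_camera("scene")[:,:,::-1]; cv2.imwrite(f"pics/{sys.argv[1]}.png",im)
    cv2.imwrite(f"pics/{sys.argv[1]}c.png",cv2.resize(im[190:390,280:440],(640,800)[:2] if 0 else (480,600),interpolation=cv2.INTER_CUBIC))
E
python3 st.py s1
```

```text
5.25 tcp [-0.0386 -0.0666  0.1471] grip 0.021215442487764673 F [ 0.6663 -7.9085  4.6889] lev 0.5408278893058716
```

View pics/s1c.png

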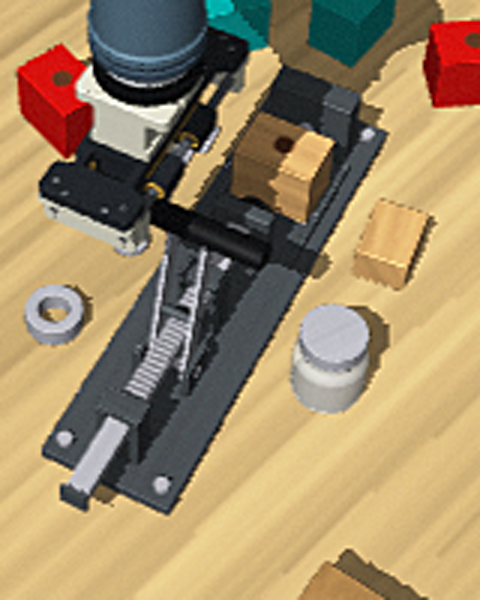

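```bash
cat > tail.py <<'E'
from h import *
import cv2,sys
from scipy.ndimage import map_coordinates
def prof(f,xoff=0.0):
    g=cv2.imread(f)[:,:,0].astype(float)  # blue channel: wood low, steel high
    ys=np.arange(-.32,-.18,.001)
    uv=np.array([proj("scene",O+X*xoff+Y*y+Z*.063) for y in ys])
    return ys,map_coordinates(g,[uv[:,1],uv[:,0]],order=1)
def tail(f):
    out=[]
    for xo in(-.004,0,.004):
        ys,v=prof(f,xo)
        i=np.argmax(np.convolve(v,np.r_[np.ones(5),-np.ones(5)],'valid'))+4  # rise dark cap->bright bar
        out.append(ys[i])
    return out
if __name__=="__main__":
    for f in sys.argv[1:]: print(f,tail(f))
E
python3 tail.py pics/scene0.png pics/scene1.png pics/s1.png
python3 -c "
from tail import *
ys,v=prof('pics/scene0.png');print(v[:60].astype(int))"
```

```text
pics/scene0.png [np.float64(-0.27099999999999996), np.float64(-0.27099999999999996), np.float64(-0.27199999999999996)]
pics/scene1.png [np.float64(-0.27099999999999996), np.float64(-0.27099999999999996), np.float64(-0.27199999999999996)]
pics/s1.png [np.float64(-0.24899999999999994), np.float64(-0.24999999999999994), np.float64(-0.24799999999999994)]
[113 113 113 113 113 112 112 113 113 113 113 113 112 111 110 111 111 112
 112 112 113 113 112 113 113 113 114 114 114 114 114 115 117 119 119 110
  85  66  59  61  62  61  60  60  64  69  72  70  71 111 156 192 188 185
 183 182 182 182 181 180]
```

Emit:
{"name": "arm_command", "arguments": {
  "plan": [0, 0, 0, 0, -9, -2, 0, 0, 0, 0, 0, -19, -3.5, 0, 0, 0, 0, 0, -29, -4.5, 0, 0, 0, 0, 0, -38.5, -4.5, 0, 0, 0, 0, 0, -48, -4, 0, 0, 0, 0, 0, -58, -3, 0, 0, 0, 0, 0, -68, -1, 0, 0, 0, 0, 0, -77, 1.5, 0]
}}

```text
time_s: 6.3
eef_pos: [0.5828, -0.0411, 0.1431]
eef_rot: [0.436, -3.108, -0.003]
contact_force: [-6.2, 13.6, 12.9]
grip_width: 0.0211
```

```bash
python3 st.py s2; python3 tail.py pics/s2.png
```

```text
6.3 tcp [-0.0412 -0.1414  0.1431] grip 0.021118067476983256 F [-2.2185 14.7743 12.8923] lev -0.0002747094073546341
pics/s2.png [np.float64(-0.24899999999999994), np.float64(-0.24899999999999994), np.float64(-0.24899999999999994)]
```

Run:
```python
from h import *
t=lambda x,y:(220+(x+.5)/4-.5,130+(y+.5)/4-.5)
for p in[(346,245),(368,318)]: print("jaw top",toclamp(plane("top",t(*p),.076)))
for p in[(323,275),(335,318)]: print("nose",toclamp(plane("top",t(*p),.05)))
for p in[(205,265),(235,370),(170,275),(200,380),(240,255),(267,360)]: print("blk",toclamp(plane("top",t(*p),.072)))
for p in[(127,280),(155,385)]: print("stop front",toclamp(plane("top",t(*p),.082)))
```

```text
jaw top [0.0218 0.0117 0.076 ]
jaw top [-0.0288  0.0098  0.076 ]
nose [0.011  0.0311 0.05  ]
nose [-0.0192  0.0305  0.05  ]
blk [0.0327 0.1048 0.072 ]
blk [-0.0398  0.1026  0.072 ]
blk [0.0319 0.1286 0.072 ]
blk [-0.0405  0.1263  0.072 ]
blk [0.0334 0.0809 0.072 ]
blk [-0.0386  0.0807  0.072 ]
stop front [0.0336 0.1558 0.082 ]
stop front [-0.0379  0.1546  0.082 ]
```

Emit:
{"name": "arm_command", "arguments": {
  "plan": [0, 0, 0, 0, 12, -5, 0, 0, 0, 0, 0, 22, -7, 0, 0, 0, 0, 0, 32, -8, 0, 0, 0, 0, 0, 42, -8.5, 0, 0, 0, 0, 0, 52, -8, 0, 0, 0, 0, 0, 62, -7, 0, 0, 0, 0, 0, 71, -5.5, 0, 0, 0, 0, 0, 80, -3, 0]
}}

```text
time_s: 7.35
eef_pos: [0.563, 0.0344, 0.149]
eef_rot: [-0.438, 3.107, -0.008]
contact_force: [-1.2, -6.3, 3.6]
grip_width: 0.0216
```

```bash
python3 st.py s3; python3 tail.py pics/s3.png
```

```text
7.35 tcp [-0.0393 -0.0634  0.149 ] grip 0.021619226550538096 F [-2.8543 -5.7388  3.5634] lev 0.5648193793572083
pics/s3.png [np.float64(-0.22299999999999992), np.float64(-0.22399999999999992), np.float64(-0.22299999999999992)]
```

Emit:
{"name": "arm_command", "arguments": {
  "plan": [0, 0, 0, 0, -9, -2, 0, 0, 0, 0, 0, -19, -3.5, 0, 0, 0, 0, 0, -29, -4.5, 0, 0, 0, 0, 0, -39, -4.5, 0, 0, 0, 0, 0, -49, -4, 0, 0, 0, 0, 0, -59, -3, 0, 0, 0, 0, 0, -69, -1, 0, 0, 0, 0, 0, -77, 1, 0]
}}

```text
time_s: 8.4
eef_pos: [0.5828, -0.0389, 0.1451]
eef_rot: [0.437, -3.11, -0.001]
contact_force: [-1.4, 0.4, 1.2]
grip_width: 0.0212
```

```bash
python3 st.py s4; python3 tail.py pics/s4.png
```

```text
8.4 tcp [-0.0406 -0.1393  0.1451] grip 0.021199253362202294 F [-1.2611  0.7292  1.1943] lev 0.015647921762550143
pics/s4.png [np.float64(-0.22299999999999992), np.float64(-0.22399999999999992), np.float64(-0.22299999999999992)]
```

View pics/s4c.png

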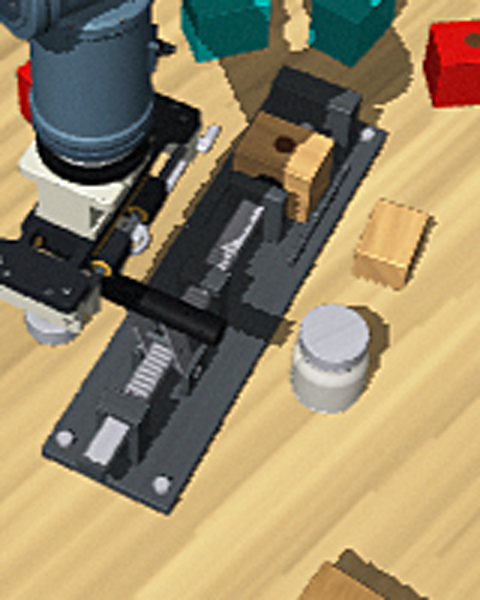

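After two strokes the jaw has advanced 48 mm on the tail track, and the nose is nearly at the block with the block unmoved. The third stroke is partial, so the fourth keeps plenty of travel.

Emit:
{"name": "arm_command", "arguments": {
  "plan": [0, 0, 0, 0, 8, -2, 0, 0, 0, 0, 0, 16, -3.5, 0, 0, 0, 0, 0, 24, -4.5, 0, 0, 0, 0, 0, 32, -5.5, 0, 0, 0, 0, 0, 40, -5.5, 0, 0, 0, 0, 0, 48, -5.5, 0, 0, 0, 0, 0, 57, -5, 0, 0, 0, 0, 0, 65, -3.5, 0]
}}

```text
time_s: 9.45
eef_pos: [0.5666, 0.0228, 0.1511]
eef_rot: [-0.438, 3.107, -0.008]
contact_force: [-0.6, -8.6, 7.7]
grip_width: 0.0216
```

```bash
python3 st.py s5; python3 tail.py pics/s5.png
```

```text
9.45 tcp [-0.0391 -0.0755  0.1511] grip 0.021624394971868147 F [-2.9207 -8.1091  7.6839] lev 0.4759746676970692
pics/s5.png [np.float64(-0.2059999999999999), np.float64(-0.2049999999999999), np.float64(-0.2049999999999999)]
```

View pics/s5c.png

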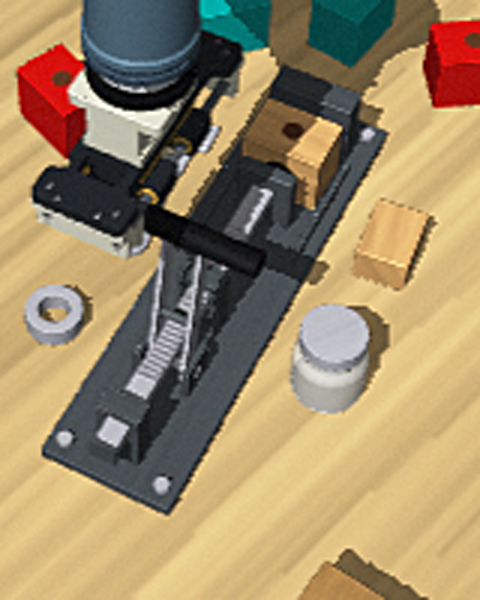

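Emit:
{"name": "arm_command", "arguments": {
  "plan": [0, 0, 0, 0, -8, -1.5, 0, 0, 0, 0, 0, -16, -2, 0, 0, 0, 0, 0, -24, -2, 0, 0, 0, 0, 0, -32, -2, 0, 0, 0, 0, 0, -40, -1.5, 0, 0, 0, 0, 0, -49, 0, 0, 0, 0, 0, 0, -57, 1.5, 0, 0, 0, 0, 0, -65, 3.5, 0]
}}

```text
time_s: 10.5
eef_pos: [0.5824, -0.0388, 0.1451]
eef_rot: [0.437, -3.109, -0.001]
contact_force: [1.1, 0.4, 0.8]
grip_width: 0.0215
```

```bash
python3 st.py s6; python3 tail.py pics/s6.png
```

```text
10.5 tcp [-0.0409 -0.1391  0.1451] grip 0.021487191786722586 F [1.1658 0.0571 0.763 ] lev 0.017228686760033973
pics/s6.png [np.float64(-0.2059999999999999), np.float64(-0.2049999999999999), np.float64(-0.2049999999999999)]
```

Emit:
{"name": "arm_command", "arguments": {
  "plan": [0, 0, 0, 0, 8, -2, 0, 0, 0, 0, 0, 16, -3.5, 0, 0, 0, 0, 0, 22, -4.5, 0, 0, 0, 0, 0, 26, -5, 0, 0, 0, 0, 0, 30, -5.5, 0, 0, 0, 0, 0, 32, -5.5, 0, 0, 0, 0, 0, 34, -5.5, 0, 0, 0, 0, 0, 34, -5.5, 0]
}}

```text
time_s: 11.55
eef_pos: [0.5738, -0.0078, 0.1529]
eef_rot: [-0.438, 3.11, -0.009]
contact_force: [-2.7, -10.0, 8.2]
grip_width: 0.0214
```

```bash
python3 st.py s7; python3 tail.py pics/s7.png
```

```text
11.55 tcp [-0.0406 -0.1069  0.1529] grip 0.021426795038003075 F [-5.3188 -8.8791  8.1907] lev 0.2504347836626188
pics/s7.png [np.float64(-0.1999999999999999), np.float64(-0.1999999999999999), np.float64(-0.1989999999999999)]
```

View pics/s7c.png

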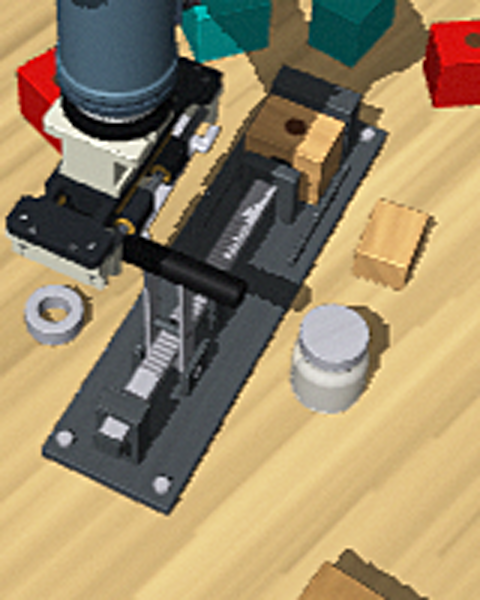

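```bash
cat > avg.py <<'E'
from h import *
import cv2,sys
from tail import tail
F=[];P=[];ims=[]
for i in range(6):
    ims.append(r.read_camera("scene").astype(float)); o=r.observe(); f=o["contact_force"];F.append([f@X,f@Y,f[2]]);P.append(toclamp(o["eef_pos"]))
m=np.mean(ims,0)[:,:,::-1];cv2.imwrite(f"pics/{sys.argv[1]}.png",m)
cv2.imwrite(f"pics/{sys.argv[1]}c.png",cv2.resize(m[190:390,280:440],(480,600),interpolation=cv2.INTER_CUBIC))
p=np.mean(P,0);print(o["time_s"],"F",np.mean(F,0),"sd",np.std(F,0),"p",p,"lev",.3+np.arcsin((p[1]+.1)/.14),tail(f"pics/{sys.argv[1]}.png"))
# y-profile along clamp of bar tail, subpixel 50% crossing
from tail import prof
for xo in(-.004,0,.004):
    ys,v=prof(f"pics/{sys.argv[1]}.png",xo);i=np.argmax(np.convolve(v,np.r_[np.ones(5),-np.ones(5)],'valid'))+4
    lo,hi=v[max(i-6,0):i-2].min(),v[i+2:i+8].max();h=(lo+hi)/2
    k=[j for j in range(i-6,i+7) if v[j]<h<=v[j+1]];print([round(ys[j]+.001*(h-v[j])/(v[j+1]-v[j]),4) for j in k])
E
python3 avg.py a1
```

```text
11.9 F [-5.1335 -8.287   7.4492] sd [0.5767 0.1972 0.3714] p [-0.0406 -0.107   0.1529] lev 0.2501098216026351 [np.float64(-0.1999999999999999), np.float64(-0.1999999999999999), np.float64(-0.1989999999999999)]
[np.float64(-0.1997)]
[np.float64(-0.1996)]
[np.float64(-0.1986)][ WARN:0@6.428] global loadsave.cpp:1063 imwrite_ Unsupported depth image for selected encoder is fallbacked to CV_8U.
```

Emit:
{"name": "arm_command", "arguments": {
  "plan": [0, 0, 0, 0, 1, 0, 0, 0, 0, 0, 0, 2, 0, 0, 0, 0, 0, 0, 3, 0, 0, 0, 0, 0, 0, 4, 0, 0, 0, 0, 0, 0, 5, 0, 0, 0, 0, 0, 0, 5, 0, 0, 0, 0, 0, 0, 5, 0, 0, 0, 0, 0, 0, 5, 0, 0]
}}

```text
time_s: 12.9
eef_pos: [0.5729, -0.003, 0.1531]
eef_rot: [-0.438, 3.109, -0.009]
contact_force: [-2.5, -9.4, 7.2]
grip_width: 0.0214
```

```bash
python3 avg.py a2 2>/dev/null
```

```text
13.2 F [-4.6169 -8.1578  7.3843] sd [0.2588 0.4679 0.6646] p [-0.0402 -0.1021  0.1531] lev 0.28505704920068675 [np.float64(-0.1979999999999999), np.float64(-0.1959999999999999), np.float64(-0.1979999999999999)]
[np.float64(-0.1978)]
[np.float64(-0.1958)]
[np.float64(-0.1976)]
```

Emit:
{"name": "arm_command", "arguments": {
  "plan": [0, 0, 0, 0, 1, 0, 0, 0, 0, 0, 0, 2, 0, 0, 0, 0, 0, 0, 3, 0, 0, 0, 0, 0, 0, 4, 0, 0, 0, 0, 0, 0, 5, 0, 0, 0, 0, 0, 0, 5, 0, 0, 0, 0, 0, 0, 5, 0, 0, 0, 0, 0, 0, 5, 0, 0]
}}

```text
time_s: 14.2
eef_pos: [0.5718, 0.0015, 0.1533]
eef_rot: [-0.437, 3.109, -0.01]
contact_force: [-0.4, -10.5, 7.8]
grip_width: 0.0216
```

```bash
python3 avg.py a3 2>/dev/null
```

```text
14.5 F [-4.0121 -8.9553  7.8274] sd [0.6925 0.4825 0.4502] p [-0.04   -0.0974  0.1533] lev 0.3182966199488182 [np.float64(-0.1949999999999999), np.float64(-0.1969999999999999), np.float64(-0.1969999999999999)]
[np.float64(-0.1948)]
[np.float64(-0.1961)]
[np.float64(-0.1961)]
```

View pics/a3c.png

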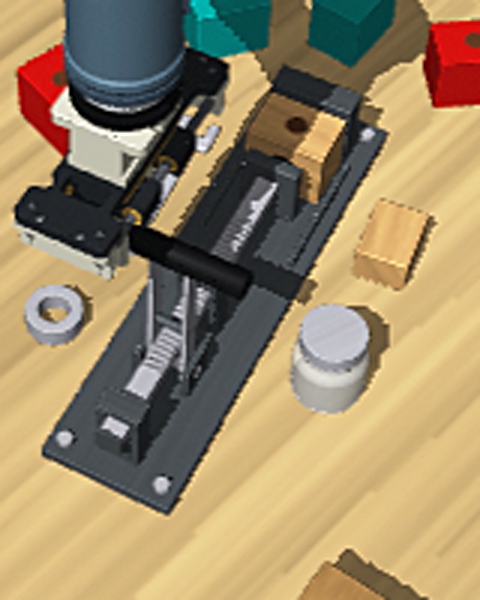

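Emit:
{"name": "arm_command", "arguments": {
  "plan": [0, 0, 0, 0, 1, 0, 0, 0, 0, 0, 0, 2, 0, 0, 0, 0, 0, 0, 3, 0, 0, 0, 0, 0, 0, 4, 0, 0, 0, 0, 0, 0, 5, 0, 0, 0, 0, 0, 0, 5, 0, 0, 0, 0, 0, 0, 5, 0, 0, 0, 0, 0, 0, 5, 0, 0]
}}

```text
time_s: 15.5
eef_pos: [0.5706, 0.0059, 0.1535]
eef_rot: [-0.437, 3.108, -0.011]
contact_force: [-1.4, -10.8, 10.0]
grip_width: 0.0215
```

```bash
python3 avg.py a4 2>/dev/null
```

```text
15.8 F [-5.0245 -9.9786  8.8322] sd [0.5046 0.2293 0.2543] p [-0.04   -0.0928  0.1535] lev 0.3511046569160513 [np.float64(-0.1949999999999999), np.float64(-0.1949999999999999), np.float64(-0.1949999999999999)]
[np.float64(-0.1943)]
[np.float64(-0.1942)]
[np.float64(-0.1948)]
```

Emit:
{"name": "arm_command", "arguments": {
  "plan": [0, 0, 0, 0, 1, 0, 0, 0, 0, 0, 0, 2, 0, 0, 0, 0, 0, 0, 3, 0, 0, 0, 0, 0, 0, 4, 0, 0, 0, 0, 0, 0, 5, 0, 0, 0, 0, 0, 0, 5, 0, 0, 0, 0, 0, 0, 5, 0, 0, 0, 0, 0, 0, 5, 0, 0]
}}

```text
time_s: 16.8
eef_pos: [0.5693, 0.0104, 0.1536]
eef_rot: [-0.437, 3.108, -0.012]
contact_force: [-1.8, -11.9, 8.9]
grip_width: 0.0211
```

```bash
python3 avg.py a5 2>/dev/null
```

```text
17.1 F [ -5.1268 -11.2881   9.1653] sd [0.417  0.3587 0.2593] p [-0.04   -0.0882  0.1536] lev 0.3842850997597852 [np.float64(-0.1929999999999999), np.float64(-0.1929999999999999), np.float64(-0.1929999999999999)]
[np.float64(-0.1927)]
[np.float64(-0.1922)]
[np.float64(-0.1922)]
```

View pics/a5c.png

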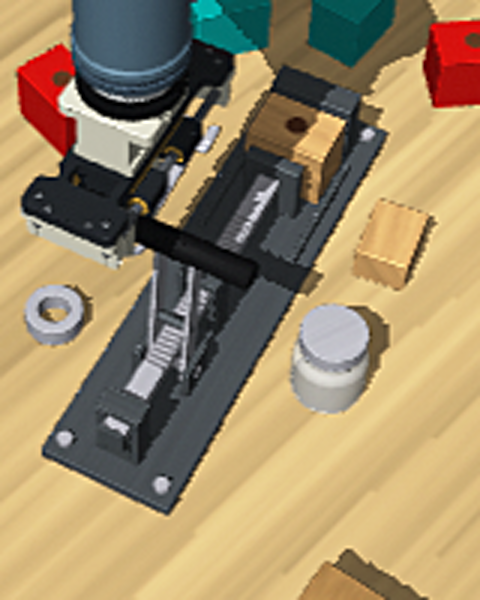

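Emit:
{"name": "arm_command", "arguments": {
  "plan": [0, 0, 0, 0, 1, 0, 0, 0, 0, 0, 0, 2, 0, 0, 0, 0, 0, 0, 3, 0, 0, 0, 0, 0, 0, 4, 0, 0, 0, 0, 0, 0, 4, 0, 0, 0, 0, 0, 0, 4, 0, 0, 0, 0, 0, 0, 4, 0, 0, 0, 0, 0, 0, 4, 0, 0]
}}

```text
time_s: 18.1
eef_pos: [0.5682, 0.0139, 0.1536]
eef_rot: [-0.437, 3.108, -0.013]
contact_force: [-2.5, -13.4, 9.2]
grip_width: 0.0214
```

```bash
python3 avg.py a6 2>/dev/null
python3 - <<'E'
import cv2
from cell import r
t=r.read_camera("top")[:,:,::-1];cv2.imwrite("pics/t6.png",t)
a=cv2.imread("pics/a6.png")[200:280,340:420];b=t[160:250,225:315]
import numpy as np
cv2.imwrite("pics/z6.png",np.hstack([cv2.resize(a,(400,400),interpolation=cv2.INTER_CUBIC),cv2.resize(b,(400,400),interpolation=cv2.INTER_CUBIC)]))
E
```

```text
18.4 F [ -5.1192 -12.3801   8.9787] sd [0.3965 0.4479 0.1309] p [-0.04   -0.0845  0.1536] lev 0.410661181098521 [np.float64(-0.1919999999999999), np.float64(-0.1929999999999999), np.float64(-0.1909999999999999)]
[np.float64(-0.1916)]
[np.float64(-0.192)]
[np.float64(-0.1906)]
```

View pics/z6.png

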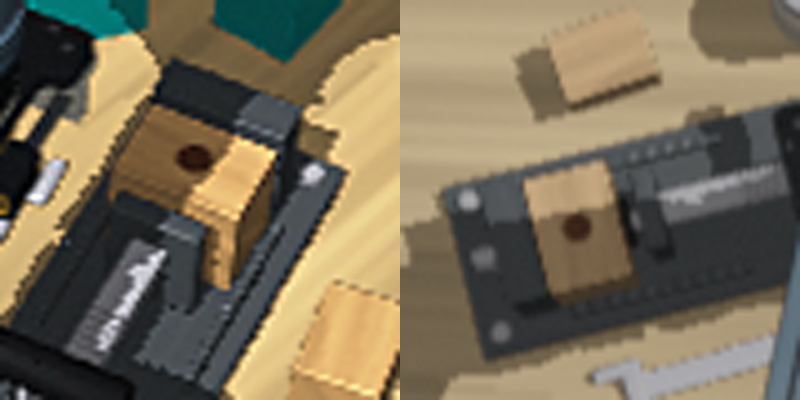

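Run:
```python
import cv2
t=cv2.imread("pics/t6.png")[180:235,225:300]
t=cv2.convertScaleAbs(t,alpha=1.6,beta=20)
cv2.imwrite("pics/z7.png",cv2.resize(t,None,fx=10,fy=10,interpolation=cv2.INTER_CUBIC))
```

```text
(no output)
```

View pics/z7.png

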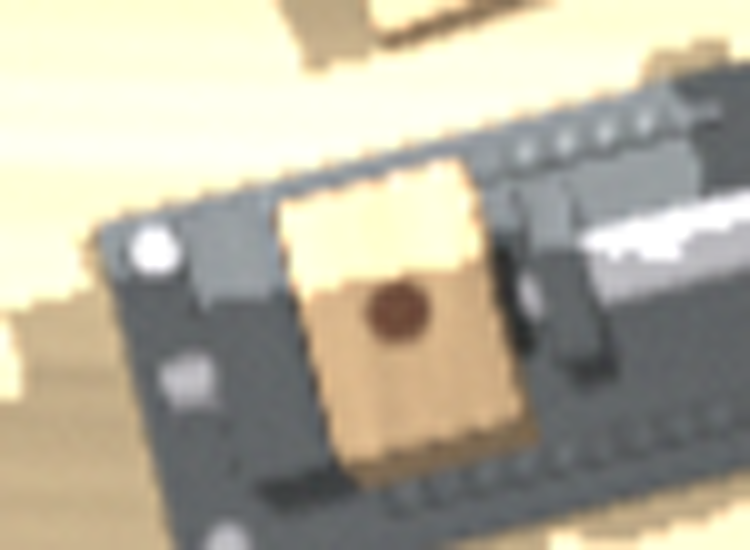

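Run:
```python
from h import *
t=lambda x,y:(225+(x+.5)/10-.5,180+(y+.5)/10-.5)
for p in[(468,160),(523,415),(280,205),(342,465)]: print("blk",toclamp(plane("top",t(*p),.072)))
for p in[(523,190),(570,370)]: print("jaw",toclamp(plane("top",t(*p),.076)))
print("stop",[toclamp(plane("top",t(*p),.082)) for p in[(275,210),(335,470)]], "plunger rear",toclamp(plane("top",t(162,383),.042)))
z0=lambda x,y:(220+(x+.5)/4-.5,130+(y+.5)/4-.5)
print("before",toclamp(plane("top",z0(95,352),.042)))
```

```text
blk [0.0332 0.1033 0.072 ]
blk [-0.0361  0.1057  0.072 ]
blk [0.0338 0.154  0.072 ]
blk [-0.0371  0.1547  0.072 ]
jaw [0.0211 0.0911 0.076 ]
jaw [-0.0282  0.0908  0.076 ]
stop [array([0.0308, 0.1547, 0.082 ]), array([-0.0394,  0.1558,  0.082 ])] plunger rear [0.001  0.1988 0.042 ]
before [-0.0002  0.1919  0.042 ]
```

The checks agree:
- **Block:** its front face is at y ≈ 154–155 mm, flush with the stop.
- **Plunger:** its rear end has come out 7 mm.
- **Nose:** the jaw-to-block gap of about 13.5 mm means it is in about 6.5 mm. The force rise gives about 7 mm.

I'm handing in.

Run:
```python
from h import *
r.close_job();o=r.observe();f=o["contact_force"];print(o["time_s"],f@Y,o["grip_width"],toclamp(o["eef_pos"]))
```

```text
the job is handed in; nothing more can be done
the job is handed in; nothing more can be done
```

I pinched the T-handle from above, near its robot-side end, and pumped it: two full strokes, one partial stroke, then a fourth taken in small steps. I handed the job in at about 18.5 s, still holding the lever at about 0.41 rad. The hand-in reports no verdict, so I don't know how it was judged.

My last checks before handing in showed:
- **Block:** square, with its front face at y ≈ 154–155 mm against the stop's 155 mm.
- **Plunger:** its rear end moved out about 7 mm, so it should be fully in.
- **Nose:** pressed in about 6.5 mm by the jaw-to-block gap and about 7 mm by the rise in handle force. Taking the jaw's position from the images gave a lower 5 to 6 mm, still inside the 4.5–10.5 mm band.
- **Handle force:** about 12.4 N along the clamp, roughly 2 N more than the data predict. There was also 5–9 N of sideways and vertical load, probably from the grip, that I didn't explain.
- **Bystanders:** I didn't measure them at the end. The wrench, offcut, collar and jar beside the clamp looked undisturbed in the late pictures; the mug and screwdriver were out of those crops.

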